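Set up the folding thread box and its spool nut

ROBOT

A 6-joint arm with a two-finger parallel gripper is mounted at the origin on the work surface. World frame = base frame: x ahead of the robot, y to its left, z up, the work surface at z = 0. Lengths are in mm, angles in rad, forces in N, time in s.
With the tool pointing down it reaches from about 275 to 1000 mm from the base axis. Payload 8.4 kg.
Tool frame: the origin (TCP) lies midway between the tips of the shut fingers; the grasp point (between the pads) lies 19 mm behind it; z points along the fingers, y is the line along which they close (so a half turn about z gives the same grasp; the last joint's range is limited). The gripper opens to 85 mm and grips with 20 to 120 N. Pads are 22 mm wide; open, the fingers measure 114 mm over their backs; the gripper's body (76 mm by 85 mm) begins 54 mm behind the grasp point. The pads swing forward as they close: fully open they stand 13 mm farther back than shut.
Start: joints at [1.102, 0.353, 1.633, -0, 1.155, -0.002], TCP at [281.268, 558.136, 231.281] pointing down, gripper open.
Joint ranges: [-2.63, 2.63], [-0.92, 2.1], [0.06, 2.66], [-1.3, 4.44], [0, 2.69], [-3.02, 3.02]. Speed limits (rad/s): [2.22, 2.22, 2.79, 3.14, 3.14, 3.14].

INTERFACE

Orientations are given as [roll, pitch, yaw] about the fixed x, y, z axes, in that order (R = Rz(yaw) Ry(pitch) Rx(roll)).
In Python, from rig import telemetry, optics, r gives the robot as it stands.
- The arm moves only by the tool play_rows, never from a script. Its arguments are lists of equal length, an entry for each row: "dp": the shift along the tool's x, y, z in units of 40 mm (1.0 is 40 mm), a list of three; "rot": the turn, a rotation vector about the tool's x, y, z in units of 6 degrees (1.0 is 6 degrees), a list of three. In form: {"dp": [[tx, ty, tz], ...], "rot": [[ax, ay, az], ...]}. A call has 1 to 5 rows; each row is the pose to reach, as a shift and turn from the pose commanded when the call began, along the tool's axes at that moment; what a row does not reach only later rows make up. A row lasts 1/12 s, in which the tool goes at most 41.7 mm and 7.16 degrees, less where a joint would pass 70% of its speed; a pose out of reach is approached as far as the arm can. A call with a gripper value outside its range is refused whole. "fingers" is the opening, from 0 (shut) to 1 (fully open), set as the call begins (left out, the last holds). The fingers move at their own pace and stop on an object; "grip_force" is the grip in N (left out, the last holds). Time passes only in rows, so rows that repeat a pose let the fingers close. It gives the time, the measured TCP pose, the force, the opening and the grip force at its end, in the units of the state.
- telemetry.sense(): the state, without advancing time (a new reading comes with each control period).
- optics.grab_frame(name): name is "scene" or "top"; returns a dict with "color" (384x512x3 uint8, red, green, blue), "mtx" (3x3 intrinsics, pixels), "D" ([k1, k2, p1, p2, k3] as OpenCV has them; the pictures are not rectified), "R" (3x3) and "t" (3): a world point X has camera coordinates R X + t. Camera axes: x right, y down, z forward; pixel columns grow to the right and rows downward; lengths in mm; the calibration is good to about 2 mm. A picture is of the moment at which its call begins. There is no depth.
- r.sign_off(): hands the job in; it is judged then, once.
The state is a dict: "clock": time; "qpos": joint angles; "qvel": joint speeds; "joint_efforts": joint torques, N m; "eef_pos": TCP position; "tcp_rot": TCP orientation; "contact_force": force on the tool from outside, world axes, zero at the start; "wrist_torque": the same for the moment, N m; "opening": opening from 0.0 (shut) to 1.0 (fully open); "grasp_force": force on a finger pad.
Only numpy, scipy, OpenCV 4.12 (cv2) and the standard library are available. Lean on these libraries where they do the work, as an engineer would, in place of code of your own. Each camera call takes 0.05 s, during which the arm holds its last target. There are 200 camera calls.

TASK

Set up the folding thread box: raise its left, right and front sides fully upright, in any order, then screw the knurled brass nut clockwise down the spindle until it bottoms out on the spool, and back it off a quarter turn so that the spool can run. Finish while still gripping the nut at that setting, motionless: do not let go of it at the end. Do not knock over or shove the other things on the bench.

Things in the scene. Friction and masses are not known exactly. Their poses are not given: they have to be found in the camera images.
- box: Folding thread box, fixed to the bench: wooden base 140 x 140 mm, 20 mm thick, with a fixed back wall (6 mm thick, top 65 mm above the bench) on its +x edge. Origin: centre of the base's underside. z up; at yaw 0 its x points away from the robot. A spindle stands at its centre with an olive, red-flanged spool (66 mm across, top 81 mm above the bench) that turns freely.
- panel_left (a joint): Hinged light wooden panel, 138 mm wide, 45 mm from hinge to free edge, 5 mm thick, on the box's left (+y) side. Hinge line: the base's top outer edge, 70 mm from the box's centre, 20 mm above the bench. 0 = flat outward, level; 1.571 = upright, at its stop (top 65 mm above the bench). Starts at 0.5 to 0.85. Stays where left; about 1.5 N at the free edge moves it; push it up from outside.
- left_edge (a point): Middle of the left panel's free edge, on its outer (under) face, the face that is pushed to raise it. Site axes: x from the hinge to the free edge, y along the hinge, z out of the inner (upper) face.
- panel_right (a joint): Hinged light wooden panel, 138 mm wide, 45 mm from hinge to free edge, 5 mm thick, on the box's right (-y) side. Hinge line: the base's top outer edge, 70 mm from the box's centre, 20 mm above the bench. 0 = flat outward, level; 1.571 = upright, at its stop (top 65 mm above the bench). Starts at 0.5 to 0.85. Stays where left; about 1.5 N at the free edge moves it; push it up from outside.
- right_edge (a point): Middle of the right panel's free edge, on its outer (under) face, the face that is pushed to raise it. Site axes: x from the hinge to the free edge, y along the hinge, z out of the inner (upper) face.
- panel_front (a joint): Hinged light wooden panel, 126 mm wide, 45 mm from hinge to free edge, 5 mm thick, on the box's front (-x) side, facing the robot. Hinge line: the base's top outer edge, 70 mm from the box's centre, 20 mm above the bench. 0 = flat outward, level; 1.571 = upright, at its stop (top 65 mm above the bench). Starts at 0.5 to 0.85. Stays where left; about 1.5 N at the free edge moves it; push it up from outside.
- front_edge (a point): Middle of the front panel's free edge, on its outer (under) face, the face that is pushed to raise it. Site axes: x from the hinge to the free edge, y along the hinge, z out of the inner (upper) face.
- nut_grip (a point): Point on the axis of the knurled brass nut, 8 mm below its top face: the height to grip. The nut is round, 38 mm across, 25 mm tall, already started on the thread of the 14 mm steel spindle, whose top stands about 12 mm above it (118 mm above the bench). z up; x points along the red line on the nut's top face.
- nut (a joint): Angle of the nut in rad, growing as it is turned clockwise seen from above (tightening, downward; 5 mm per turn). 2.80 = bottomed out hard on the spool's flange; it starts at -0.2 to 1.3. It turns stiffly (0.05 N m) and stays where it is left.
- orange_bottle: Bystander, leave alone: white glue bottle with an orange cap, 40 mm across, 95 mm tall, standing just behind the thread box.
- black_spool: Bystander, leave alone: loose black thread spool with orange flanges, 54 mm across, 58 mm tall, standing just behind the thread box.
- green_bottle: Bystander, leave alone: yellow dye bottle with a green cap, 42 mm across, 110 mm tall, standing at the left or right of the bench.
- thread_cone: Bystander, leave alone: dark blue thread cone, 72 mm across at the foot, 116 mm tall, standing at the left or right of the bench.
- mallet: Bystander, leave alone: hammer, 240 mm long, lying on the left of the bench.
- awl: Bystander, leave alone: awl with a wooden handle, 150 mm long, lying on the right of the bench.
- buckle: Bystander, leave alone: flat steel strap buckle frame, 44 x 48 x 6 mm, lying to the left of the thread box.

How it is judged:
By the outcome, as a careful person would: the job done as asked, in the order asked, and still so for the second after the job is handed in, while the arm keeps its last pose, push and grip.
It also fails if it takes over 72 s, if anything falls off the work surface, if the arm or the gripper's body presses on something with over 40 N, if the wrist force passes 120 N, or if a joint passes its speed limit or range.

## Working session

There is one attempt and no reset: what is moved stays moved. The work goes in short steps, Python scripts to look and compute and a tool call to move; the robot and the scene stay as the last step left them, time stands still between calls to the robot, and variables do not carry over. Pictures are saved under pics/ and viewed, at most 10 in all, crops included, and the job is handed in when it is done.

Besides the shell and the picture viewer there is one more tool, called after "Request:" as name(argument=value, ...) on one line, values as JSON. play_rows: Moves the arm, as the interface text tells. Its arguments: {"type":"object","properties":{"dp":{"type":"array"},"rot":{"type":"array"},"fingers":{"type":"number"},"grip_force":{"type":"number"}},"required":["dp","rot"]}

```bash
mkdir -p pics; ls; python3 - <<'E'
from rig import telemetry, optics, r
import cv2, pickle
s=telemetry.sense(); print(s)
F={}
for n in ("scene","top"):
    f=optics.grab_frame(n); F[n]=f
    cv2.imwrite(f"pics/{n}0.png",cv2.cvtColor(f["color"],cv2.COLOR_RGB2BGR)); print(n,f["mtx"],f["D"],f["R"],f["t"])
pickle.dump(F,open("f0.pkl","wb"))
E
```

```text
pics
{'clock': 0.0, 'qpos': array([ 1.10160300e+00,  3.53644052e-01,  1.63410689e+00, -1.95104465e-05,
        1.15519102e+00, -2.41616533e-03]), 'qvel': array([ 0.00085303,  0.00161082, -0.00020446,  0.00083804,  0.00067015,
       -0.00046167]), 'joint_efforts': array([ 1.82539161e-04, -6.05255628e+01, -3.42054427e+01, -7.75833132e-05,
        9.64455830e-03, -4.45273224e-05]), 'eef_pos': array([281.06461432, 557.72494491, 230.57588838]), 'tcp_rot': array([-3.14024330e+00,  1.45787016e-05,  2.67482339e+00]), 'contact_force': array([0.40881459, 0.40665906, 0.01467085]), 'wrist_torque': array([ 0.00873413, -0.02624568,  0.00216611]), 'grasp_force': 0.0, 'opening': 0.9961284476743182}
scene [[379.44741928   0.         255.49450782]
 [  0.         379.44741928 196.10665611]
 [  0.           0.           1.        ]] [-0.07937122  0.          0.          0.          0.        ] [[-0.78819331  0.61541443 -0.00404895]
 [ 0.50312437  0.64056079 -0.58012735]
 [-0.35442514 -0.45928961 -0.81451573]] [ 444.05577761 -225.10535989 1457.74496065]
top [[384.70271955   0.         257.16866228]
 [  0.         384.70271955 188.72513518]
 [  0.           0.           1.        ]] [0.04148521 0.         0.         0.         0.        ] [[-0.00837249 -0.9996231   0.02614497]
 [-0.99900771  0.00721786 -0.04394892]
 [ 0.04374364 -0.02648699 -0.99869161]] [ -10.60253032  547.81263632 1121.84344714]
```

View pics/top0.png

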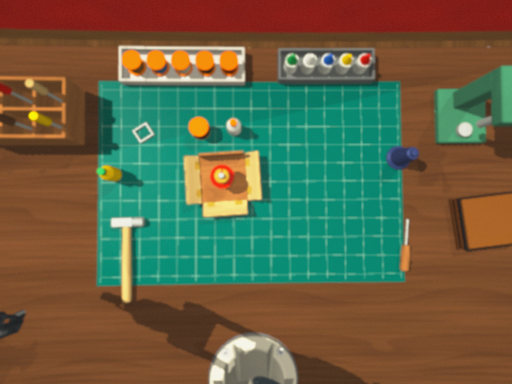

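View pics/scene0.png

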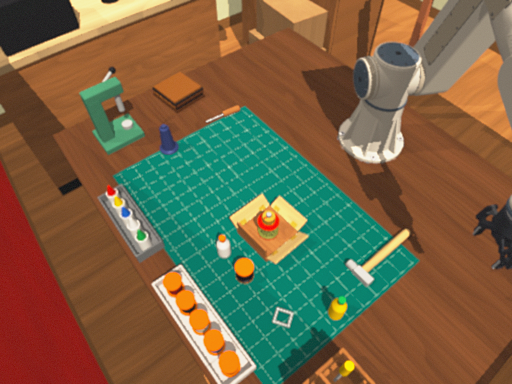

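The top view shows the box around (222,182), with its yaw slightly rotated. The nut and spool are near (221,176). The orange bottle is at (234,126), the black spool at (199,127) and the buckle at (143,132). I'll zoom in next.

```bash
cat > h.py <<'E'
import numpy as np, cv2, pickle
from scipy.spatial.transform import Rotation as Ro
def ray(f,uv):
    p=cv2.undistortPoints(np.array([[uv]],float),f["mtx"],np.array(f["D"]))[0,0]
    R=np.array(f["R"]);return -R.T@np.array(f["t"]), R.T@np.array([p[0],p[1],1.])
def onz(f,uv,z):
    c,d=ray(f,uv); return c+d*(z-c[2])/d[2]
def proj(f,X):
    return cv2.projectPoints(np.array(X,float).reshape(-1,1,3),cv2.Rodrigues(np.array(f["R"]))[0],np.array(f["t"],float),f["mtx"],np.array(f["D"]))[0][:,0]
def tri(f1,u1,f2,u2):
    A=[];b=[]
    for f,u in((f1,u1),(f2,u2)):
        c,d=ray(f,u); d/=np.linalg.norm(d); P=np.eye(3)-np.outer(d,d); A.append(P);b.append(P@c)
    return np.linalg.lstsq(np.vstack(A),np.hstack(b),rcond=None)[0]
E
python3 - <<'E'
from h import *
F=pickle.load(open("f0.pkl","rb"))
a=F["top"]["color"][140:225,175:275]; b=F["scene"]["color"][185:270,220:320]
im=np.vstack([cv2.resize(x,None,fx=7,fy=7,interpolation=cv2.INTER_CUBIC) for x in (a,)])
cv2.imwrite("pics/ctop.png",cv2.cvtColor(im,cv2.COLOR_RGB2BGR))
im=cv2.resize(b,None,fx=7,fy=7,interpolation=cv2.INTER_CUBIC)
cv2.imwrite("pics/cscene.png",cv2.cvtColor(im,cv2.COLOR_RGB2BGR))
E
```

```text
(no output)
```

View pics/ctop.png

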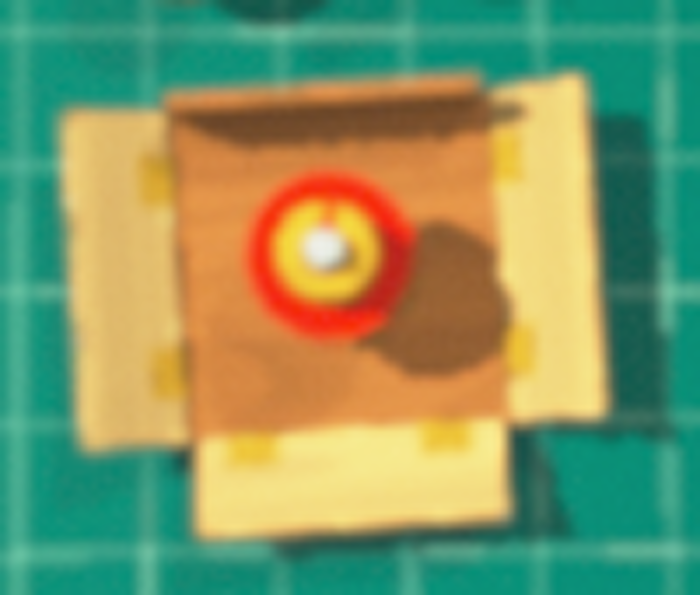

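View pics/cscene.png

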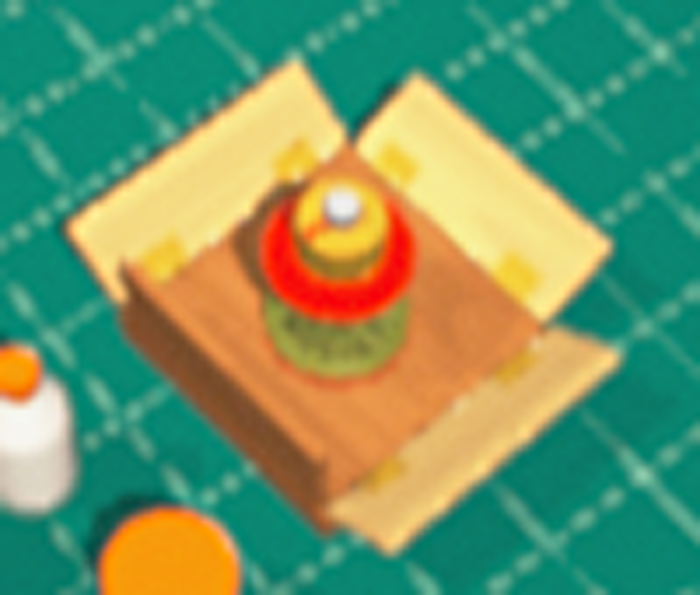

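The crops give these positions: base front corners at ctop (188,435) and (505,418), back wall top outer corners at (165,95) and (480,75), and the red flange centred at (331,256). The tip is at (325,247). In cscene the spindle tip is at (342,203). Now I'll turn these into world positions.

```bash
python3 - <<'E'
from h import *
F=pickle.load(open("f0.pkl","rb")); T,S=F["top"],F["scene"]
t=lambda x,y:(175+(x+.5)/7-.5,140+(y+.5)/7-.5)
s=lambda x,y:(220+(x+.5)/7-.5,185+(y+.5)/7-.5)
np.set_printoptions(precision=1,suppress=True)
P={"FL":onz(T,t(188,435),20),"FR":onz(T,t(505,418),20),"BLw":onz(T,t(165,95),65),"BRw":onz(T,t(480,75),65)}
for k,v in P.items(): print(k,v)
for a,b in(("FL","FR"),("BLw","BRw"),("FL","BLw"),("FR","BRw")):
    d=P[a]-P[b]; print(a,b,np.linalg.norm(d[:2]),np.degrees(np.arctan2(d[1],d[0])))
print("flange c",onz(T,t(331,256),81),"tip top",onz(T,t(325,247),118),"tip tri",tri(T,t(325,247),S,s(342,203)))
print("mean corners",sum(P.values())/4)
# edges: left panel free edge mid, scene/top corners
m=lambda *c: np.mean(c,axis=0)
L=tri(T,t(62,112),S,s(390,555)),tri(T,t(82,450),S,s(620,358))
R=tri(T,t(585,75),S,s(67,228)),tri(T,t(608,415),S,s(295,60))
Fr=tri(T,t(200,540),S,s(612,245)),tri(T,t(510,520),S,s(415,75))
for k,v in(("L",L),("R",R),("F",Fr)): print(k,v,np.linalg.norm(v[0]-v[1]))
# red centroid mask of flange
hsv=cv2.cvtColor(T["color"],cv2.COLOR_RGB2HSV); mk=((hsv[...,0]<6)|(hsv[...,0]>174))&(hsv[...,1]>170)&(hsv[...,2]>120); mk[:140]=0;mk[225:]=0;mk[:,:175]=0;mk[:,275:]=0
c=max(cv2.findContours(mk.astype(np.uint8),0,1)[0],key=cv2.contourArea); (u,v),rad=cv2.minEnclosingCircle(c); print(u,v,rad,onz(T,(u,v),81), cv2.fitEllipse(c))
for n,(u,v,z) in dict(obot=(234,126,95),bspool=(199,127,58),buck=(143,132,6),gbot=(103,172,110),cone=(405,156,50),mall=(128,223,20)).items(): print(n,onz(T,(u,v),z))
E
```

```text
FL [510.7 147.9  20. ]
FR [516.7  16.1  20. ]
BLw [646.6 151.4  65. ]
BRw [654.1  25.2  65. ]
FL FR 131.86394214638105 92.60433075349731
BLw BRw 126.47440381260964 93.43383568851353
FL BLw 135.89064800118865 -178.5075064738604
FR BRw 137.72382194593453 -176.24489466500256
flange c [580.2  84.3  81. ] tip top [580.8  84.2 118. ] tip tri [580.5  84.2 119.9]
mean corners [582.   85.1  42.5]
L (array([642.6, 195.7,  44.7]), array([505. , 186.9,  48.2])) 137.92956833539876
R (array([655.9, -17.2,  47.8]), array([517.1, -25.8,  48.7])) 139.06817896059314
F (array([467.6, 140.3,  45.3]), array([475.4,  13.8,  44. ])) 126.7493245118056
222.13018798828125 176.3113250732422 11.3677396774292 [579.8  83.6  81. ] ((221.63011169433594, 175.9565887451172), (20.05022430419922, 20.833293914794922), 119.58362579345703)
obot [716.8  49.5  95. ]
bspool [721.8 149.6  58. ]
buck [717.7 320.1   6. ]
gbot [590.8 396.5 110. ]
cone [ 637.  -439.2   50. ]
mall [451.4 357.8  20. ]
```

Request:
play_rows(dp=[[-0.92,-0.375,0],[-1.84,-0.75,0],[-2.76,-1.125,0],[-3.68,-1.5,0],[-4.6,-1.875,0]], rot=[[0,0,0],[0,0,0],[0,0,0],[0,0,0],[0,0,0]], fingers=0)

```text
clock: 0.52
eef_pos: [412.5, 406.7, 231.0]
tcp_rot: [-3.141, -0.0, 2.675]
contact_force: [1.3, 0.9, 0.8]
opening: 0.297
grasp_force: 0.0
```

Request:
play_rows(dp=[[-0.92,-0.375,0],[-1.84,-0.75,0],[-2.76,-1.125,0],[-3.68,-1.5,0],[-4.6,-1.875,0]], rot=[[0,0,0],[0,0,0],[0,0,0],[0,0,0],[0,0,0]])

```text
clock: 0.93
eef_pos: [543.2, 256.8, 231.1]
tcp_rot: [-3.141, -0.0, 2.675]
contact_force: [0.3, 0.2, -0.4]
opening: 0.002
grasp_force: 0.0
```

Request:
play_rows(dp=[[-0.52,-0.21,0.5],[-1.05,-0.43,1],[-1.05,-0.43,1.5],[-1.05,-0.43,2],[-1.05,-0.43,2.5]], rot=[[0,0,1],[0,0,2],[0,0,3],[0,0,4],[0,0,5]])

```text
clock: 1.35
eef_pos: [572.2, 223.5, 130.0]
tcp_rot: [-3.141, -0.0, 2.145]
contact_force: [-0.3, 0.3, 0.3]
opening: 0.003
grasp_force: 0.0
```

Request:
play_rows(dp=[[0,0,0],[0,0,0],[0,0,0],[0,0,0],[0,0,0]], rot=[[0,0,1],[0,0,2],[0,0,3],[0,0,4],[0,0,4.95]])

```text
clock: 1.77
eef_pos: [571.9, 224.2, 130.8]
tcp_rot: [-3.141, 0.0, 1.627]
contact_force: [-0.2, -0.5, 0.4]
opening: 0.0
grasp_force: 0.0
```

Request:
play_rows(dp=[[0,0,0.8],[0,0,1.6],[0,0,2.3],[0,0,2.5],[0,0,2.5]], rot=[[0,0,0],[0,0,0],[0,0,0],[0,0,0],[0,0,0]])

```text
clock: 2.18
eef_pos: [570.2, 223.5, 28.8]
tcp_rot: [-3.137, 0.002, 1.633]
contact_force: [-0.1, -0.0, 0.5]
opening: 0.002
grasp_force: 0.0
```

Request:
play_rows(dp=[[-0.2,0,0],[-0.4,0,0],[-0.6,0,0],[-0.8,0,0],[-1.0,0,0]], rot=[[0,0,0],[0,0,0],[0,0,0],[0,0,0],[0,0,0]])

```text
clock: 2.6
eef_pos: [577.5, 186.3, 34.7]
tcp_rot: [3.135, -0.004, 1.632]
contact_force: [-0.0, 4.7, 3.5]
opening: 0.001
grasp_force: 2.2
```

Request:
play_rows(dp=[[-0.04,0,0],[-0.08,0,0],[-0.12,0,0],[-0.16,0,0],[-0.2,0,0]], rot=[[0,0,0],[0,0,0],[0,0,0],[0,0,0],[0,0,0]])

```text
clock: 3.02
eef_pos: [575.1, 176.2, 31.4]
tcp_rot: [-3.142, 0.0, 1.633]
contact_force: [1.1, 1.1, 1.1]
opening: 0.001
grasp_force: 1.0
```

Request:
play_rows(dp=[[-0.04,0,0],[-0.08,0,0],[-0.12,0,0],[-0.16,0,0],[-0.16,0,0]], rot=[[0,0,0],[0,0,0],[0,0,0],[0,0,0],[0,0,0]])

```text
clock: 3.43
eef_pos: [575.3, 169.6, 31.1]
tcp_rot: [-3.141, 0.0, 1.633]
contact_force: [0.1, 0.2, -0.1]
opening: 0.002
grasp_force: 0.2
```

Request:
play_rows(dp=[[-0.02,0,0],[-0.04,0,0],[-0.06,0,0],[-0.08,0,0],[-0.08,0,0]], rot=[[0,0,0],[0,0,0],[0,0,0],[0,0,0],[0,0,0]])

```text
clock: 3.85
eef_pos: [575.6, 166.7, 31.2]
tcp_rot: [-3.141, 0.0, 1.633]
contact_force: [-0.4, 0.9, -0.5]
opening: -0.001
grasp_force: 0.4
```

Request:
play_rows(dp=[[-0.02,0,0],[-0.04,0,0],[-0.06,0,0],[-0.06,0,0],[-0.06,0,0]], rot=[[0,0,0],[0,0,0],[0,0,0],[0,0,0],[0,0,0]])

```text
clock: 4.27
eef_pos: [575.8, 164.3, 31.2]
tcp_rot: [-3.142, 0.0, 1.633]
contact_force: [-0.4, -0.6, 0.1]
opening: 0.001
grasp_force: 0.1
```

```bash
cat > look.py <<'E'
import sys
from rig import telemetry, optics, r
from h import *
n=sys.argv[1]; ims=[]
for c,(y0,y1,x0,x1) in (("top",(140,225,175,275)),("scene",(185,270,220,320))):
    f=optics.grab_frame(c); pickle.dump(f,open(f"{c}_{n}.pkl","wb"))
    ims.append(cv2.resize(f["color"][y0:y1,x0:x1],None,fx=4,fy=4,interpolation=cv2.INTER_CUBIC))
cv2.imwrite(f"pics/{n}.png",cv2.cvtColor(np.hstack(ims),cv2.COLOR_RGB2BGR))
E
python3 look.py a
```

```text
(no output)
```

View pics/a.png

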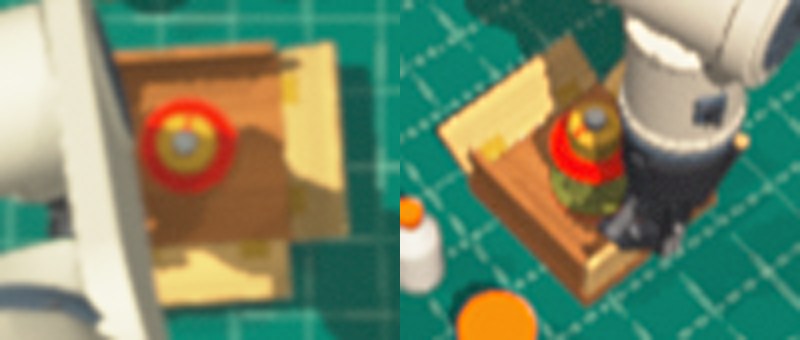

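The combined crop shows the left panel nearly upright around (600,275), with the gripper behind it. The nut and spool are unchanged. I'll keep pushing until it meets its stop.

Request:
play_rows(dp=[[-0.025,0,0],[-0.05,0,0],[-0.075,0,0],[-0.075,0,0],[-0.075,0,0]], rot=[[0,0,0],[0,0,0],[0,0,0],[0,0,0],[0,0,0]])

```text
clock: 4.78
eef_pos: [576.0, 164.0, 31.3]
tcp_rot: [3.141, -0.003, 1.632]
contact_force: [-1.7, 16.3, -2.1]
opening: 0.001
grasp_force: 8.3
```

Request:
play_rows(dp=[[-0.02,0,0],[-0.04,0,0],[-0.05,0,0],[-0.05,0,0],[-0.05,0,0]], rot=[[0,0,0],[0,0,0],[0,0,0],[0,0,0],[0,0,0]])

```text
clock: 5.2
eef_pos: [576.1, 163.8, 31.3]
tcp_rot: [3.141, -0.006, 1.631]
contact_force: [-3.7, 27.8, -2.9]
opening: -0.004
grasp_force: 13.8
```

Request:
play_rows(dp=[[0.3,0,0],[0.9,0,0],[0.9,-0.8,0],[0.9,-1.6,0],[0.9,-2.4,0]], rot=[[0,0,0],[0,0,0],[0,0,0],[0,0,0],[0,0,0]])

```text
clock: 5.62
eef_pos: [477.2, 189.6, 31.2]
tcp_rot: [3.141, 0.0, 1.633]
contact_force: [-0.9, -0.4, -0.3]
opening: -0.004
grasp_force: 0.0
```

Request:
play_rows(dp=[[0,-0.7,0],[0,-1.2,0],[-0.8,-1.2,0],[-1.6,-1.2,0],[-2.4,-1.2,0]], rot=[[0,0,0],[0,0,0],[0,0,0],[0,0,0],[0,0,0]])

```text
clock: 6.03
eef_pos: [436.0, 90.1, 31.5]
tcp_rot: [3.141, 0.0, 1.635]
contact_force: [-0.3, 0.2, 0.2]
opening: 0.0
grasp_force: 0.0
```

Request:
play_rows(dp=[[-0.3,0,0],[-0.3,0,0],[-0.3,0,0]], rot=[[0,0,0],[0,0,0],[0,0,0]])

```text
clock: 6.28
eef_pos: [437.2, 78.2, 31.4]
tcp_rot: [3.141, 0.0, 1.631]
contact_force: [0.1, 0.2, -0.2]
opening: 0.0
grasp_force: 0.0
```

```bash
cat > st.py <<'E'
from rig import telemetry
from h import *
s=telemetry.sense(); p=s["eef_pos"]; d=p[:2]-[580.5,84.2]; c,n=np.cos(.062),np.sin(.062)
print("ex %.1f ey %.1f z %.1f"%(c*d[0]+n*d[1],-n*d[0]+c*d[1],p[2]),"rot",s["tcp_rot"].round(3),"q",s["qpos"].round(3),"F",s["contact_force"].round(1),"T",s["wrist_torque"].round(3),"op %.3f g %.1f t %.2f"%(s["opening"],s["grasp_force"],s["clock"]))
E
python3 st.py
```

```text
ex -143.4 ey 2.9 z 31.4 rot [3.141 0.    1.631] q [ 0.174  0.396  2.159 -0.     0.586  0.114] F [ 0.1  0.2 -0.2] T [0.04  0.012 0.039] op 0.000 g 0.0 t 6.28
```

Request:
play_rows(dp=[[0,0.2,0],[0,0.4,0],[0,0.6,0],[0,0.8,0],[0,0.9,0]], rot=[[0,0,0],[0,0,0],[0,0,0],[0,0,0],[0,0,0]])

```text
clock: 6.7
eef_pos: [456.9, 80.3, 28.3]
tcp_rot: [-3.108, 0.001, 1.633]
contact_force: [-54.1, 7.9, 28.6]
opening: -0.004
grasp_force: 30.4
```

Request:
play_rows(dp=[[0,0.04,0],[0,0.08,0],[0,0.12,0],[0,0.16,0],[0,0.2,0]], rot=[[0,0,0],[0,0,0],[0,0,0],[0,0,0],[0,0,0]])

```text
clock: 7.12
eef_pos: [456.1, 80.2, 26.5]
tcp_rot: [-3.093, 0.002, 1.633]
contact_force: [-67.8, 9.6, 30.9]
opening: 0.0
grasp_force: 37.3
```

Request:
play_rows(dp=[[0,0.03,0],[0,0.06,0],[0,0.09,0],[0,0.1,0],[0,0.1,0]], rot=[[0,0,0],[0,0,0],[0,0,0],[0,0,0],[0,0,0]])

```text
clock: 7.53
eef_pos: [455.7, 80.1, 25.5]
tcp_rot: [-3.085, 0.002, 1.633]
contact_force: [-74.8, 11.0, 32.9]
opening: -0.002
grasp_force: 40.1
```

Pushing with the finger backs jams the front panel: the back flares outward and presses the edge down. I'll back off, do the right panel with the flat finger side, which worked on the left, and then come back to the front with the tool turned 90°.

Request:
play_rows(dp=[[0,-0.6,0],[0,-1.25,0],[0,-1.25,0],[-0.8,-1.25,0],[-1.6,-1.25,0]], rot=[[0,0,0],[0,0,0],[0,0,0],[0,0,0],[0,0,0]])

```text
clock: 7.95
eef_pos: [440.6, 15.6, 31.6]
tcp_rot: [3.14, 0.0, 1.638]
contact_force: [0.8, -0.3, 0.0]
opening: -0.005
grasp_force: 0.0
```

Request:
play_rows(dp=[[-0.8,0,0],[-1.6,0,0],[-2.0,0,0],[-2.0,0.8,0],[-2.0,1.6,0]], rot=[[0,0,0],[0,0,0],[0,0,0],[0,0,0],[0,0,0]])

```text
clock: 8.37
eef_pos: [508.9, -62.2, 31.4]
tcp_rot: [-3.141, 0.0, 1.631]
contact_force: [1.0, -1.2, 0.0]
opening: -0.001
grasp_force: 0.0
```

Request:
play_rows(dp=[[0,0.8,0],[0,1.6,0],[0,2.0,0],[0,2.0,0],[0,2.0,0]], rot=[[0,0,0],[0,0,0],[0,0,0],[0,0,0],[0,0,0]])

```text
clock: 8.78
eef_pos: [589.0, -55.7, 31.0]
tcp_rot: [3.141, 0.0, 1.634]
contact_force: [-0.9, -0.4, -0.3]
opening: -0.002
grasp_force: 0.0
```

```bash
python3 st.py; python3 look.py b
```

```text
ex -0.2 ey -140.2 z 31.0 rot [3.141 0.    1.634] q [-0.097  0.555  1.842 -0.     0.744 -0.16 ] F [-0.9 -0.4 -0.3] T [ 0.007  0.062 -0.018] op -0.002 g 0.0 t 8.78
```

View pics/b.png

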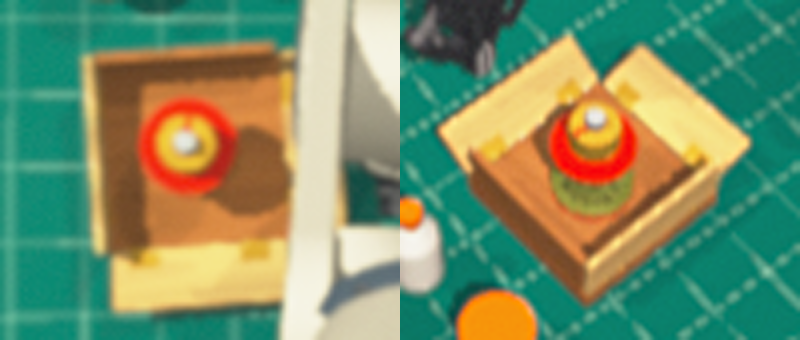

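The left panel is upright (thin strip at (95,150)). The front panel is undamaged and still tilted (edge at y≈308), and the right panel is untouched. Now the right panel.

Request:
play_rows(dp=[[0.2,0,0],[0.4,0,0],[0.6,0,0],[0.8,0,0],[1.0,0,0]], rot=[[0,0,0],[0,0,0],[0,0,0],[0,0,0],[0,0,0]])

```text
clock: 9.3
eef_pos: [585.9, -16.7, 32.5]
tcp_rot: [3.139, 0.002, 1.633]
contact_force: [0.1, -3.1, 3.2]
opening: 0.001
grasp_force: 1.8
```

Request:
play_rows(dp=[[0.08,0,0],[0.16,0,0],[0.24,0,0],[0.32,0,0],[0.4,0,0]], rot=[[0,0,0],[0,0,0],[0,0,0],[0,0,0],[0,0,0]])

```text
clock: 9.72
eef_pos: [583.9, -0.0, 31.2]
tcp_rot: [-3.141, -0.0, 1.633]
contact_force: [-0.0, -1.5, 1.1]
opening: -0.004
grasp_force: 0.8
```

Request:
play_rows(dp=[[0.03,0,0],[0.06,0,0],[0.09,0,0],[0.12,0,0],[0.12,0,0]], rot=[[0,0,0],[0,0,0],[0,0,0],[0,0,0],[0,0,0]])

```text
clock: 10.13
eef_pos: [583.7, 2.7, 31.2]
tcp_rot: [-3.141, 0.002, 1.634]
contact_force: [0.4, -12.9, 0.5]
opening: 0.006
grasp_force: 6.5
```

```bash
python3 st.py
```

```text
ex -1.8 ey -81.6 z 31.2 rot [-3.141e+00  2.000e-03  1.634e+00] q [ 0.003  0.546  1.859 -0.004  0.737 -0.057] F [  0.4 -12.9   0.5] T [-2.056 -0.034 -0.011] op 0.006 g 6.5 t 10.13
```

Request:
play_rows(dp=[[0.02,0,0],[0.04,0,0],[0.04,0,0],[0.04,0,0]], rot=[[0,0,0],[0,0,0],[0,0,0],[0,0,0]])

```text
clock: 10.47
eef_pos: [583.7, 2.8, 31.2]
tcp_rot: [-3.141, 0.004, 1.634]
contact_force: [0.2, -21.0, -0.1]
opening: -0.0
grasp_force: 10.9
```

Request:
play_rows(dp=[[-0.4,0,0],[-1.2,0,0],[-1.2,-0.8,0],[-1.2,-1.6,0],[-1.2,-2.4,0]], rot=[[0,0,0],[0,0,0],[0,0,0],[0,0,0],[0,0,0]])

```text
clock: 10.88
eef_pos: [489.5, -48.3, 31.0]
tcp_rot: [-3.141, -0.0, 1.632]
contact_force: [-0.6, 0.1, -0.2]
opening: -0.005
grasp_force: 0.0
```

Request:
play_rows(dp=[[0,-0.8,0],[0,-1.5,0],[0.8,-1.5,0],[1.6,-1.5,0],[2.4,-1.5,0]], rot=[[0,0,0],[0,0,0],[0,0,0],[0,0,0],[0,0,0]])

```text
clock: 11.3
eef_pos: [424.4, 44.8, 31.4]
tcp_rot: [3.142, -0.0, 1.63]
contact_force: [-0.2, 0.4, 0.5]
opening: 0.0
grasp_force: 0.0
```

Request:
play_rows(dp=[[0.7,0,0],[0.7,0,0],[0.7,0,0],[0.7,0,0],[0.7,0,0]], rot=[[0,0,-1],[0,0,-2],[0,0,-3],[0,0,-4],[0,0,-5]])

```text
clock: 11.72
eef_pos: [423.0, 72.6, 31.2]
tcp_rot: [-3.141, -0.0, 2.162]
contact_force: [0.0, -0.5, 0.3]
opening: -0.001
grasp_force: 0.0
```

Request:
play_rows(dp=[[0,0,0],[0,0,0],[0,0,0],[0,0,0],[0,0,0]], rot=[[0,0,-1],[0,0,-2],[0,0,-3],[0,0,-4],[0,0,-5]])

```text
clock: 12.13
eef_pos: [423.1, 72.3, 31.2]
tcp_rot: [3.142, -0.0, 2.685]
contact_force: [-0.6, -0.1, -1.3]
opening: -0.005
grasp_force: 0.0
```

Request:
play_rows(dp=[[0,0,0],[0,0,0],[0,0,0],[0,0,0],[0,0,0]], rot=[[0,0,-1],[0,0,-2],[0,0,-3],[0,0,-4],[0,0,-5]])

```text
clock: 12.55
eef_pos: [423.1, 72.3, 31.2]
tcp_rot: [3.141, -0.0, -3.075]
contact_force: [-0.2, 0.1, -0.5]
opening: 0.002
grasp_force: 0.0
```

```bash
python3 st.py
```

```text
ex -157.8 ey -2.1 z 31.2 rot [ 3.141 -0.    -3.075] q [ 0.166  0.381  2.189  0.     0.572 -1.473] F [-0.2  0.1 -0.5] T [ 0.007  0.029 -0.041] op 0.002 g 0.0 t 12.55
```

Request:
play_rows(dp=[[-0.4,0,0],[-0.8,0,0],[-1.0,0,0],[-1.2,0,0],[-1.4,0,0]], rot=[[0,0,0],[0,0,0],[0,0,0],[0,0,0],[0,0,0]])

```text
clock: 12.97
eef_pos: [457.0, 73.8, 26.8]
tcp_rot: [-3.14, -0.044, -3.081]
contact_force: [-70.4, 7.7, 23.4]
opening: 0.001
grasp_force: 35.5
```

Request:
play_rows(dp=[[-0.08,0,0],[-0.16,0,0],[-0.24,0,0],[-0.32,0,0],[-0.4,0,0]], rot=[[0,0,0],[0,0,0],[0,0,0],[0,0,0],[0,0,0]])

```text
clock: 13.38
eef_pos: [456.1, 73.4, 22.8]
tcp_rot: [-3.139, -0.075, -3.082]
contact_force: [-95.4, 10.3, 22.8]
opening: -0.003
grasp_force: 47.9
```

Request:
play_rows(dp=[[-0.03,0,0],[-0.06,0,0],[-0.09,0,0],[-0.12,0,0],[-0.12,0,0]], rot=[[0,0,0],[0,0,0],[0,0,0],[0,0,0],[0,0,0]])

```text
clock: 13.8
eef_pos: [455.9, 73.4, 21.4]
tcp_rot: [-3.138, -0.084, -3.082]
contact_force: [-98.8, 9.7, 18.2]
opening: -0.001
grasp_force: 49.3
```

```bash
python3 st.py
```

```text
ex -125.1 ey -3.1 z 21.4 rot [-3.138 -0.084 -3.082] q [ 0.153  0.466  2.066  0.007  0.694 -1.483] F [-98.8   9.7  18.2] T [ 1.711 16.364 -0.117] op -0.001 g 49.3 t 13.80
```

The front panel jams again. It starts flatter, so friction on the edge locks a purely horizontal push. I'll back off, go low, preload lightly and sweep upward along the edge's arc so that friction helps lift it.

Request:
play_rows(dp=[[0.6,0,0],[1.3,0,0],[1.5,0,0],[1.5,0,0.2],[1.5,0,0.4]], rot=[[0,0,0],[0,0,0],[0,0,0],[0,0,0],[0,0,0]])

```text
clock: 14.22
eef_pos: [442.4, 73.6, 15.5]
tcp_rot: [3.141, 0.004, -3.08]
contact_force: [-0.0, -0.3, -0.4]
opening: -0.001
grasp_force: 0.0
```

Request:
play_rows(dp=[[-0.1,0,0],[-0.2,0,0],[-0.25,0,0],[-0.3,0,0],[-0.35,0,0]], rot=[[0,0,0],[0,0,0],[0,0,0],[0,0,0],[0,0,0]])

```text
clock: 14.63
eef_pos: [454.9, 74.1, 15.4]
tcp_rot: [3.142, 0.0, -3.08]
contact_force: [-3.8, -0.3, 0.3]
opening: 0.001
grasp_force: 2.0
```

```bash
python3 st.py
```

```text
ex -126.0 ey -2.3 z 15.4 rot [ 3.142  0.    -3.08 ] q [ 0.158  0.446  2.13   0.     0.566 -1.474] F [-3.8 -0.3  0.3] T [-0.057  0.673  0.076] op 0.001 g 2.0 t 14.63
```

```bash
python3 look.py c
```

```text
(no output)
```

View pics/c.png

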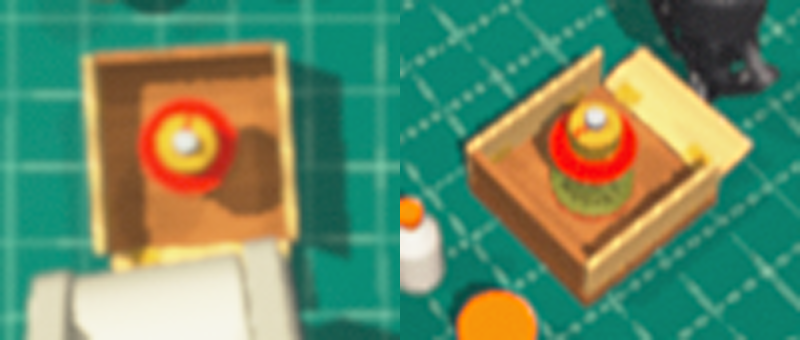

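Left and right are both upright now (thin strips at (95,150) and (285,140)). The front panel is still tilted, with its free corners at about (750,146) and (640,48). I'll cast those corner rays onto the panel's end planes to get its angle.

```bash
python3 - <<'E'
from h import *
f0=pickle.load(open("f0.pkl","rb"))["scene"]; f1=pickle.load(open("scene_c.pkl","rb"))
c0=np.array([580.5,83.6,0]); ex=np.array([np.cos(.062),np.sin(.062),0]); ey=np.array([-np.sin(.062),np.cos(.062),0])
def pl(f,uv,side):
    c,d=ray(f,uv); k=(side-(c-c0)@ey)/(d@ey); X=c+k*d-c0; return X@ex,X[2]
def corners(f):
    im=cv2.resize(f["color"][185:270,270:320],None,fx=7,fy=7,interpolation=cv2.INTER_CUBIC)
    h=cv2.cvtColor(im,cv2.COLOR_RGB2HSV); m=((h[...,0]>14)&(h[...,0]<30)&(h[...,2]>170)&(h[...,1]>70)).astype(np.uint8)
    c=[x[:,0] for x in cv2.findContours(m,0,1)[0] if cv2.contourArea(x)>800]
    p=np.vstack([x for x in c]); p=p[p[:,1]<300]; 
    return p[p[:,0].argmax()],p[p[:,1].argmin()]
for f in (f0,f1):
    for q,s in zip(corners(f),(63,-63)):
        uv=(270+(q[0]+.5)/7-.5,185+(q[1]+.5)/7-.5); x,z=pl(f,uv,s); print(q,"ex %.1f z %.1f r %.1f th %.2f"%(x,z,np.hypot(-70-x,z-20),np.arctan2(z-20,-70-x)))
E
```

```text
[260 247] ex -109.2 z 42.8 r 45.4 th 0.53
[66 76] ex -108.5 z 44.2 r 45.5 th 0.56
[263 257] ex -113.1 z 30.0 r 44.3 th 0.23
[71 85] ex -112.5 z 33.1 r 44.5 th 0.30
```

The front panel is now at about 0.27 rad. A vertical finger can only raise it by friction: preload, then follow the arc upward.

Request:
play_rows(dp=[[0.1,0,0.12],[0.1,0,0.23],[0.0,0,0.23],[-0.07,0,0.23],[-0.07,0,0.23]], rot=[[0,0,0],[0,0,0],[0,0,0],[0,0,0],[0,0,0]])

```text
clock: 15.15
eef_pos: [454.9, 74.0, 5.5]
tcp_rot: [-3.141, -0.005, -3.08]
contact_force: [-6.2, -0.6, 0.6]
opening: -0.006
grasp_force: 3.0
```

Request:
play_rows(dp=[[-0.02,0,-0.05],[-0.04,0,-0.1],[-0.06,0,-0.16],[-0.09,0,-0.21],[-0.11,0,-0.26]], rot=[[0,0,0],[0,0,0],[0,0,0],[0,0,0],[0,0,0]])

```text
clock: 15.57
eef_pos: [458.4, 74.2, 15.9]
tcp_rot: [-3.141, -0.006, -3.08]
contact_force: [-7.3, 0.0, 2.2]
opening: 0.001
grasp_force: 3.6
```

```bash
python3 st.py
```

```text
ex -122.4 ey -2.4 z 15.9 rot [-3.141 -0.006 -3.08 ] q [ 0.157  0.45   2.118  0.     0.58  -1.476] F [-7.3  0.   2.2] T [ 0.044  1.117 -0.015] op 0.001 g 3.6 t 15.57
```

Request:
play_rows(dp=[[-0.05,0,-0.1],[-0.1,0,-0.2],[-0.17,0,-0.3],[-0.25,0,-0.38],[-0.34,0,-0.45]], rot=[[0,0,0],[0,0,0],[0,0,0],[0,0,0],[0,0,0]])

```text
clock: 15.98
eef_pos: [475.2, 75.4, 34.8]
tcp_rot: [-3.142, 0.0, -3.08]
contact_force: [-1.9, -0.1, -0.3]
opening: 0.003
grasp_force: 1.1
```

```bash
python3 st.py
```

```text
ex -105.7 ey -2.3 z 34.8 rot [-3.142  0.    -3.08 ] q [ 0.154  0.428  2.081 -0.     0.633 -1.479] F [-1.9 -0.1 -0.3] T [-0.024  0.298 -0.023] op 0.003 g 1.1 t 15.98
```

Request:
play_rows(dp=[[-0.1,0,0],[-0.2,0,0],[-0.3,0,0],[-0.4,0,0],[-0.5,0,0]], rot=[[0,0,0],[0,0,0],[0,0,0],[0,0,0],[0,0,0]])

```text
clock: 16.4
eef_pos: [495.5, 76.7, 34.4]
tcp_rot: [3.142, 0.0, -3.08]
contact_force: [-1.5, -0.5, 1.0]
opening: 0.001
grasp_force: 0.8
```

Request:
play_rows(dp=[[-0.04,0,0],[-0.08,0,0],[-0.12,0,0],[-0.16,0,0],[-0.16,0,0]], rot=[[0,0,0],[0,0,0],[0,0,0],[0,0,0],[0,0,0]])

```text
clock: 16.82
eef_pos: [498.7, 76.8, 34.1]
tcp_rot: [-3.141, -0.005, -3.08]
contact_force: [-8.5, -0.2, 6.9]
opening: 0.002
grasp_force: 4.2
```

```bash
python3 st.py
```

```text
ex -82.1 ey -2.3 z 34.1 rot [-3.141 -0.005 -3.08 ] q [ 0.15   0.457  2.027  0.     0.662 -1.483] F [-8.5 -0.2  6.9] T [-0.017  1.204 -0.032] op 0.002 g 4.2 t 16.82
```

Request:
play_rows(dp=[[-0.03,0,0],[-0.06,0,0],[-0.08,0,0],[-0.08,0,0],[-0.08,0,0]], rot=[[0,0,0],[0,0,0],[0,0,0],[0,0,0],[0,0,0]])

```text
clock: 17.23
eef_pos: [498.8, 76.7, 33.6]
tcp_rot: [-3.141, -0.01, -3.08]
contact_force: [-18.0, -0.1, 12.7]
opening: -0.002
grasp_force: 8.9
```

```bash
python3 st.py
```

```text
ex -82.0 ey -2.4 z 33.6 rot [-3.141 -0.01  -3.08 ] q [ 1.490e-01  4.600e-01  2.023e+00  1.000e-03  6.690e-01 -1.484e+00] F [-18.   -0.1  12.7] T [-0.011  2.465 -0.007] op -0.002 g 8.9 t 17.23
```

The front panel is at its stop, since force rises with no further travel. I'll retreat, go up, open and move over the nut.

Request:
play_rows(dp=[[0.5,0,0],[1.2,0,0],[1.2,0,-0.8],[1.2,0,-1.6],[1.2,0,-2.4]], rot=[[0,0,0],[0,0,0],[0,0,0],[0,0,0],[0,0,0]])

```text
clock: 17.65
eef_pos: [455.8, 74.2, 131.3]
tcp_rot: [-3.141, -0.001, -3.079]
contact_force: [1.2, -0.6, 0.1]
opening: -0.0
grasp_force: 0.0
```

Request:
play_rows(dp=[[0,0,-0.5],[0,0,-1.0],[0,0,-1.0],[0,0,-1.0],[0,0,-1.0]], rot=[[0,0,-1],[0,0,-2],[0,0,-3],[0,0,-4],[0,0,-5]], fingers=1.0)

```text
clock: 18.07
eef_pos: [457.1, 74.4, 171.2]
tcp_rot: [-3.141, 0.002, -2.551]
contact_force: [-0.4, 0.3, -0.5]
opening: 0.708
grasp_force: 0.0
```

Request:
play_rows(dp=[[0,0,0],[0,0,0],[0,0,0]], rot=[[0,0,-0.9],[0,0,-1.7],[0,0,-1.7]])

```text
clock: 18.32
eef_pos: [456.8, 74.3, 170.6]
tcp_rot: [-3.141, 0.001, -2.374]
contact_force: [0.3, -0.1, 0.1]
opening: 0.999
grasp_force: 0.0
```

```bash
python3 st.py; python3 look.py d; python3 - <<'E'
from rig import telemetry
from h import *
s=telemetry.sense(); R=Ro.from_euler("xyz",s["tcp_rot"]).as_matrix()
for z in (170,82): print((R.T@(np.array([580.2,83.8,z])-s["eef_pos"])/40).round(3))
E
```

```text
ex -124.1 ey -2.2 z 170.6 rot [-3.141e+00  1.000e-03 -2.374e+00] q [ 0.158  0.175  2.03   0.     0.935 -2.18 ] F [ 0.3 -0.1  0.1] T [ 0.022 -0.011 -0.028] op 0.999 g 0.0 t 18.32
[-2.402 -1.957  0.016]
[-2.401 -1.956  2.216]
```

View pics/d.png

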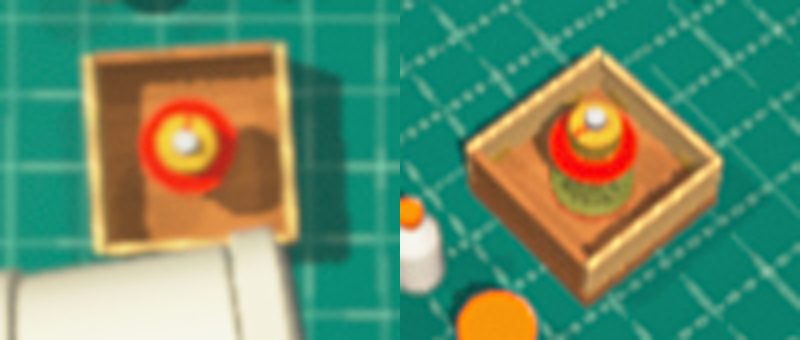

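All three sides are upright: a clean square rim at (85–295, 45–250) on the left and a closed box on the right. Next is the nut at (187,140).

Request:
play_rows(dp=[[-0.6,-0.49,0],[-1.2,-0.98,0],[-1.8,-1.47,0],[-2.4,-1.955,0],[-2.4,-1.955,0.4]], rot=[[0,0,0],[0,0,0],[0,0,0],[0,0,0],[0,0,0]])

```text
clock: 18.83
eef_pos: [587.6, 85.0, 157.3]
tcp_rot: [-3.136, 0.008, -2.381]
contact_force: [0.2, -0.0, 1.1]
opening: 0.999
grasp_force: 0.0
```

Request:
play_rows(dp=[[0,0,0.5],[0,0,1.0],[0,0,1.4],[0,0,1.7],[0,0,1.7]], rot=[[0,0,0],[0,0,0],[0,0,0],[0,0,0],[0,0,0]])

```text
clock: 19.25
eef_pos: [578.3, 83.9, 84.0]
tcp_rot: [3.139, -0.003, -2.38]
contact_force: [-0.7, -0.6, -0.4]
opening: 0.999
grasp_force: 0.0
```

```bash
python3 st.py; python3 - <<'E'
from rig import telemetry
from h import *
s=telemetry.sense(); R=Ro.from_euler("xyz",s["tcp_rot"]).as_matrix()
print((R.T@(np.array([580.2,83.8,82])-s["eef_pos"])/40).round(3))
E
```

```text
ex -2.2 ey -0.1 z 84.0 rot [ 3.139e+00 -3.000e-03 -2.380e+00] q [ 0.142  0.47   1.833 -0.     0.843 -2.191] F [-0.7 -0.6 -0.4] T [ 0.027 -0.011 -0.014] op 0.999 g 0.0 t 19.25
[-0.032 -0.036  0.05 ]
```

Request:
play_rows(dp=[[0,0,0.05],[0,0,0.1],[0,0,0.1],[0,0,0.1],[0,0,0.1]], rot=[[0,0,0],[0,0,0],[0,0,0],[0,0,0],[0,0,0]])

```text
clock: 19.67
eef_pos: [580.3, 84.2, 83.3]
tcp_rot: [-3.141, 0.001, -2.378]
contact_force: [0.2, 0.7, 0.5]
opening: 0.996
grasp_force: 0.0
```

```bash
python3 st.py
```

```text
ex -0.2 ey 0.0 z 83.3 rot [-3.141e+00  1.000e-03 -2.378e+00] q [ 0.142  0.471  1.833 -0.     0.836 -2.193] F [0.2 0.7 0.5] T [ 0.007 -0.028 -0.017] op 0.996 g 0.0 t 19.67
```

Request:
play_rows(dp=[[0,0,0],[0,0,0],[0,0,0],[0,0,0],[0,0,0]], rot=[[0,0,0],[0,0,0],[0,0,0],[0,0,0],[0,0,0]], fingers=0, grip_force=40)

```text
clock: 20.08
eef_pos: [580.1, 84.0, 82.8]
tcp_rot: [-3.141, 0.0, -2.378]
contact_force: [-0.6, -1.4, 3.5]
opening: 0.433
grasp_force: 40.2
```

```bash
python3 st.py
```

```text
ex -0.5 ey -0.2 z 82.8 rot [-3.141  0.    -2.378] q [ 0.141  0.472  1.833 -0.     0.836 -2.193] F [-0.6 -1.4  3.5] T [-0.247  0.066  0.007] op 0.433 g 40.2 t 20.08
```

Gripped at an opening of about 37 mm. Next is a clockwise turn of 18°, to check the torque and the joint direction.

Request:
play_rows(dp=[[0,0,0.001],[0,0,0.002],[0,0,0.004],[0,0,0.005],[0,0,0.006]], rot=[[0,0,0.6],[0,0,1.2],[0,0,1.8],[0,0,2.4],[0,0,3.0]])

```text
clock: 20.5
eef_pos: [580.2, 83.8, 82.6]
tcp_rot: [-3.141, 0.0, -2.695]
contact_force: [0.3, -2.0, 2.5]
opening: 0.429
grasp_force: 40.2
```

```bash
python3 st.py
```

```text
ex -0.3 ey -0.4 z 82.6 rot [-3.141  0.    -2.695] q [ 1.410e-01  4.720e-01  1.833e+00 -1.000e-03  8.360e-01 -1.876e+00] F [ 0.3 -2.   2.5] T [-0.449 -0.059  0.088] op 0.429 g 40.2 t 20.50
```

Request:
play_rows(dp=[[0,0,0.002],[0,0,0.004],[0,0,0.006],[0,0,0.008],[0,0,0.01]], rot=[[0,0,1],[0,0,2],[0,0,3],[0,0,4],[0,0,5]])

```text
clock: 20.92
eef_pos: [580.3, 83.4, 82.1]
tcp_rot: [-3.141, 0.001, 3.063]
contact_force: [0.8, -5.6, 3.0]
opening: 0.434
grasp_force: 40.2
```

```bash
python3 st.py
```

```text
ex -0.2 ey -0.8 z 82.1 rot [-3.141e+00  1.000e-03  3.063e+00] q [ 0.141  0.473  1.833 -0.002  0.835 -1.35 ] F [ 0.8 -5.6  3. ] T [-0.874 -0.111  0.082] op 0.434 g 40.2 t 20.92
```

Request:
play_rows(dp=[[0,-0.01,0.002],[0,-0.02,0.004],[0,-0.02,0.006],[0,-0.02,0.008],[0,-0.02,0.01]], rot=[[0,0,1],[0,0,2],[0,0,3],[0,0,4],[0,0,5]])

```text
clock: 21.33
eef_pos: [580.2, 82.9, 81.7]
tcp_rot: [-3.141, 0.001, 2.539]
contact_force: [-0.4, -3.2, 2.9]
opening: 0.43
grasp_force: 40.2
```

```bash
python3 st.py
```

```text
ex -0.4 ey -1.3 z 81.7 rot [-3.141e+00  1.000e-03  2.539e+00] q [ 1.400e-01  4.730e-01  1.834e+00 -1.000e-03  8.340e-01 -8.280e-01] F [-0.4 -3.2  2.9] T [-0.581 -0.098  0.041] op 0.430 g 40.2 t 21.33
```

Request:
play_rows(dp=[[0,0,0.001],[0,0,0.002],[0,0,0.004],[0,0,0.005],[0,0,0.006]], rot=[[0,0,0.6],[0,0,1.2],[0,0,1.8],[0,0,2.4],[0,0,3.0]])

```text
clock: 21.75
eef_pos: [580.0, 82.7, 81.5]
tcp_rot: [-3.141, 0.001, 2.227]
contact_force: [-0.8, -4.8, 4.5]
opening: 0.435
grasp_force: 40.2
```

```bash
python3 st.py
```

```text
ex -0.6 ey -1.5 z 81.5 rot [-3.141e+00  1.000e-03  2.227e+00] q [ 1.400e-01  4.730e-01  1.834e+00 -1.000e-03  8.340e-01 -5.160e-01] F [-0.8 -4.8  4.5] T [-0.703  0.069 -0.   ] op 0.435 g 40.2 t 21.75
```

Request:
play_rows(dp=[[-0.016,-0.012,0.001],[-0.016,-0.012,0.002],[-0.016,-0.012,0.004],[-0.016,-0.012,0.005],[-0.016,-0.012,0.006]], rot=[[0,0,0.6],[0,0,1.2],[0,0,1.8],[0,0,2.4],[0,0,3.0]])

```text
clock: 22.17
eef_pos: [579.7, 82.5, 81.2]
tcp_rot: [-3.141, 0.0, 1.913]
contact_force: [-0.8, -1.7, 2.7]
opening: 0.437
grasp_force: 40.3
```

```bash
python3 st.py
```

```text
ex -0.9 ey -1.7 z 81.2 rot [-3.141  0.     1.913] q [ 0.139  0.474  1.835 -0.     0.833 -0.203] F [-0.8 -1.7  2.7] T [-0.088  0.19   0.067] op 0.437 g 40.3 t 22.17
```

Request:
play_rows(dp=[[0,0,0.001],[0,0,0.002],[0,0,0.004],[0,0,0.005],[0,0,0.006]], rot=[[0,0,0.6],[0,0,1.2],[0,0,1.8],[0,0,2.4],[0,0,3.0]])

```text
clock: 22.58
eef_pos: [579.5, 82.4, 80.9]
tcp_rot: [-3.141, 0.0, 1.598]
contact_force: [-3.0, -1.5, 5.6]
opening: 0.431
grasp_force: 40.3
```

```bash
python3 st.py
```

```text
ex -1.1 ey -1.7 z 80.9 rot [-3.141  0.     1.598] q [ 0.139  0.474  1.835 -0.     0.833  0.111] F [-3.  -1.5  5.6] T [-0.141  0.354  0.004] op 0.431 g 40.3 t 22.58
```

Request:
play_rows(dp=[[0,-0.01,0.001],[0,-0.01,0.002],[0,-0.01,0.002],[0,-0.01,0.003],[0,-0.01,0.004]], rot=[[0,0,0.4],[0,0,0.8],[0,0,1.2],[0,0,1.6],[0,0,2.0]])

```text
clock: 23.0
eef_pos: [579.3, 82.4, 80.8]
tcp_rot: [-3.141, 0.0, 1.39]
contact_force: [-1.3, -0.9, 3.7]
opening: 0.434
grasp_force: 40.3
```

```bash
python3 st.py
```

```text
ex -1.4 ey -1.7 z 80.8 rot [-3.141  0.     1.39 ] q [ 0.139  0.474  1.836 -0.     0.832  0.32 ] F [-1.3 -0.9  3.7] T [-0.11   0.219  0.074] op 0.434 g 40.3 t 23.00
```

Request:
play_rows(dp=[[0,0,0.001],[0,0,0.002],[0,0,0.002],[0,0,0.003],[0,0,0.004]], rot=[[0,0,0.4],[0,0,0.8],[0,0,1.2],[0,0,1.6],[0,0,2.0]])

```text
clock: 23.42
eef_pos: [579.0, 82.1, 80.6]
tcp_rot: [-3.141, 0.001, 1.183]
contact_force: [-2.9, -0.4, 4.7]
opening: 0.432
grasp_force: 40.5
```

```bash
python3 st.py
```

```text
ex -1.7 ey -2.0 z 80.6 rot [-3.141e+00  1.000e-03  1.183e+00] q [ 1.390e-01  4.740e-01  1.836e+00 -1.000e-03  8.330e-01  5.280e-01] F [-2.9 -0.4  4.7] T [-0.113  0.528  0.673] op 0.432 g 40.5 t 23.42
```

Torque jumped to 0.67 N m, so the nut has bottomed. One more small step will confirm it.

Request:
play_rows(dp=[[0,0,0],[0,0,0],[0,0,0]], rot=[[0,0,0.2],[0,0,0.4],[0,0,0.4]])

```text
clock: 23.67
eef_pos: [578.8, 81.9, 80.5]
tcp_rot: [-3.141, 0.002, 1.142]
contact_force: [-3.1, -4.4, 5.8]
opening: 0.431
grasp_force: 40.7
```

```bash
python3 st.py
```

```text
ex -1.9 ey -2.2 z 80.5 rot [-3.141e+00  2.000e-03  1.142e+00] q [ 0.139  0.474  1.836 -0.002  0.833  0.569] F [-3.1 -4.4  5.8] T [-0.685  0.626  1.009] op 0.431 g 40.7 t 23.67
```

Request:
play_rows(dp=[[0,0,0],[0,0,0],[0,0,0]], rot=[[0,0,-0.3],[0,0,-0.6],[0,0,-0.6]])

```text
clock: 23.92
eef_pos: [578.8, 81.9, 80.5]
tcp_rot: [-3.141, 0.001, 1.206]
contact_force: [-3.9, -5.4, 6.7]
opening: 0.429
grasp_force: 40.6
```

```bash
python3 st.py
```

```text
ex -1.8 ey -2.2 z 80.5 rot [-3.141e+00  1.000e-03  1.206e+00] q [ 1.380e-01  4.740e-01  1.836e+00 -1.000e-03  8.330e-01  5.040e-01] F [-3.9 -5.4  6.7] T [-0.831  0.565  0.109] op 0.429 g 40.6 t 23.92
```

Request:
play_rows(dp=[[0,0,0],[0,0,0],[0,0,0]], rot=[[0,0,-0.2],[0,0,-0.4],[0,0,-0.4]])

```text
clock: 24.17
eef_pos: [578.9, 81.9, 80.6]
tcp_rot: [-3.141, 0.001, 1.247]
contact_force: [-2.8, -4.2, 5.7]
opening: 0.43
grasp_force: 40.6
```

```bash
python3 st.py
```

```text
ex -1.7 ey -2.2 z 80.6 rot [-3.141e+00  1.000e-03  1.247e+00] q [ 1.380e-01  4.740e-01  1.836e+00 -1.000e-03  8.330e-01  4.630e-01] F [-2.8 -4.2  5.7] T [-0.791  0.566  0.038] op 0.430 g 40.6 t 24.17
```

Request:
play_rows(dp=[[0,0,-0.002],[0,0,-0.004],[0,0,-0.006],[0,0,-0.008],[0,0,-0.01]], rot=[[0,0,-1],[0,0,-2],[0,0,-3],[0,0,-4],[0,0,-5]])

```text
clock: 24.58
eef_pos: [579.7, 81.8, 81.1]
tcp_rot: [3.141, 0.001, 1.774]
contact_force: [0.6, -5.8, 3.2]
opening: 0.431
grasp_force: 40.5
```

```bash
python3 st.py
```

```text
ex -0.9 ey -2.3 z 81.1 rot [3.141e+00 1.000e-03 1.774e+00] q [ 1.380e-01  4.730e-01  1.835e+00 -1.000e-03  8.320e-01 -6.400e-02] F [ 0.6 -5.8  3.2] T [-0.961  0.033 -0.035] op 0.431 g 40.5 t 24.58
```

Request:
play_rows(dp=[[0,0,-0.002],[0,0,-0.004],[0,0,-0.006],[0,0,-0.008],[0,0,-0.01]], rot=[[0,0,-1],[0,0,-2],[0,0,-3],[0,0,-4],[0,0,-5]])

```text
clock: 25.0
eef_pos: [580.5, 82.2, 81.6]
tcp_rot: [3.14, 0.002, 2.298]
contact_force: [2.6, -2.9, 2.2]
opening: 0.435
grasp_force: 40.3
```

Request:
play_rows(dp=[[0,0,-0.002],[0,0,-0.004],[0,0,-0.006],[0,0,-0.008],[0,0,-0.01]], rot=[[0,0,-1],[0,0,-2],[0,0,-3],[0,0,-4],[0,0,-4.7]])

```text
clock: 25.42
eef_pos: [580.9, 82.8, 82.0]
tcp_rot: [3.14, 0.003, 2.79]
contact_force: [3.2, 0.6, 0.6]
opening: 0.431
grasp_force: 40.2
```

Request:
play_rows(dp=[[0,0,0],[0,0,0],[0,0,0]], rot=[[0,0,0],[0,0,0],[0,0,0]])

```text
clock: 25.67
eef_pos: [580.9, 82.7, 82.0]
tcp_rot: [3.14, 0.003, 2.782]
contact_force: [5.5, -0.7, -1.0]
opening: 0.43
grasp_force: 40.1
```

```bash
python3 st.py; python3 look.py e
```

```text
ex 0.3 ey -1.5 z 82.0 rot [3.140e+00 3.000e-03 2.782e+00] q [ 0.139  0.473  1.834  0.     0.832 -1.072] F [ 5.5 -0.7 -1. ] T [-0.065 -0.915  0.056] op 0.430 g 40.1 t 25.67
```

View pics/e.png

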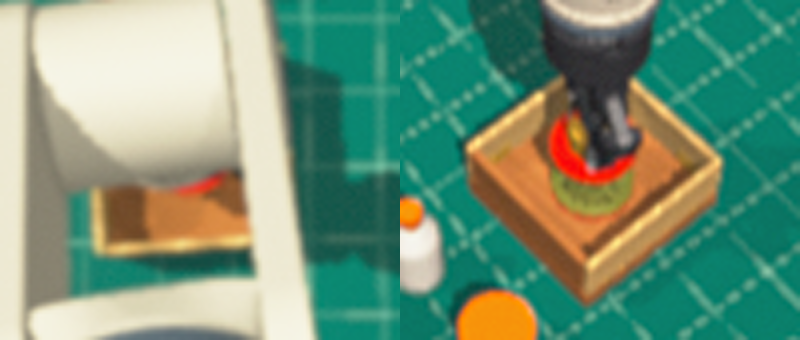

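The nut is gripped with all the walls upright (rim intact around (470–720, 75–300)), and the arm is still. The back-off measures about 1.57 rad from the point where the torque released.

```bash
python3 -c "
from rig import r
print(r.sign_off())"
```

```text
the job is handed in; nothing more can be done
None
```

The job is handed in at about 26 s: all three sides are upright, and the nut was screwed down until it bottomed, then backed off about 1.57 rad and is still gripped. The first two pushes on the front panel jammed at up to 99 N at the wrist, under the 120 N limit, before an upward sweep raised it. The quarter turn comes from the wrist joint and torque readings, because the gripper hid the nut's red line.

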